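# Load the spraying rod

## Robot

A 7-joint arm with a two-finger parallel gripper is mounted at the origin on the work surface. World frame = base frame: x ahead of the robot, y to its left, z up, the work surface at z = 0. Lengths are in m, angles in rad, forces in N, time in s.
With the tool pointing down it reaches from about 0.425 to 0.875 m from the base axis. Payload 4.7 kg.
Tool frame: the origin (TCP) lies on the centre line of the jaws, within the pads' length; the fingertips stand ahead of it and the grasp point (between the pads) lies 2 mm behind it (nose_length is the z of the fingertips in the tool frame, in m); z points along the fingers, y is the line along which they close (so a half turn about z gives the same grasp; the last joint's range is limited). The gripper opens to 87 mm and grips with 3 to 60 N. Pads are 19 mm wide; open, the fingers measure 117 mm over their backs; the gripper's body (75 mm by 190 mm) begins 51 mm behind the grasp point.
Start: joints at [1.216, 0.321, -0.07, 1.45, 0.023, 1.371, -0.057], TCP at [0.234, -0.606, 0.24] pointing down, gripper open.
Joint ranges: [-2.86, 2.86], [-0.3, 2.09], [-1.38, 1.24], [0.06, 2.45], [-1.56, 4.7], [0.09, 2.05], [-2.69, 2.69]. Speed limits (rad/s): [2.57, 2.57, 3.14, 3.14, 3.14, 3.14, 3.14].

## Interface

Orientations are given as a rotation vector (axis times angle).
In Python, from bench import * gives the robot as it stands.
- The arm moves only by the tool send_rows, never from a script. Its arguments are lists of equal length, an entry for each row: "xyz": the shift along the tool's x, y, z in mm, a list of three; "dr": the turn, a rotation vector about the tool's x, y, z in rad, a list of three. A call has exactly 10 rows; each row is the pose to reach, as a shift and turn from the pose commanded when the call began, along the tool's axes at that moment; what a row does not reach only later rows make up. A row lasts 1/12 s, in which the tool goes at most 41.7 mm and 7.16 degrees, less where a joint would pass 70% of its speed; a pose out of reach is approached as far as the arm can. A call with a gripper value outside its range is refused whole. "jaw" is the finger opening in mm, from 0 to 87, set as the call begins (left out, the last holds). The fingers move at their own pace and stop on an object; "grip_force" is the grip in N (left out, the last holds). Time passes only in rows, so rows that repeat a pose let the fingers close, or fill a call up. It gives the time, the measured TCP pose, the force, the opening and the grip force at its end, in the units of the state.
- get_state(): the state, without advancing time (a new reading comes with each control period).
- get_image(name): name is "scene" or "top" or "wrist"; returns the picture (420x560x3 uint8, red, green, blue); there is no depth.
- calibration(name): a dict with "vfov" (degrees; the focal length in pixels is half the picture's height over the tangent of half this angle, whatever the lens; pixels are square), "cx", "cy" (the principal point, pixels), "rvec" (rotation vector, rad) and "tvec" (3), from world to camera coordinates, as OpenCV has them; the wrist camera has in their place "hand_eye" (4x4, takes a point from camera to tool coordinates, whose origin is the TCP and whose axes are the flange's). Camera axes: x right, y down, z forward; pixel columns grow to the right and rows downward; lengths in m; the calibration is good to about 2 mm. The wrist camera is an equidistant fisheye: a pixel r from the principal point sees the ray r / f radians off the axis. A picture is of the moment at which its call begins: read the wrist's pose just before it. calibration takes no time and is no camera call.
- close_job(): hands the job in; it is judged then, once.
The state is a dict: "time": time; "joint_positions": joint angles; "qd": joint speeds; "joint_torque": joint torques, N m; "position": TCP position; "tool_rot": TCP orientation; "ft_force": force on the tool from outside, world axes, zero at the start; "torque": the same for the moment, N m; "grip_width": opening from 0.0 (shut) to 1.0 (fully open); "grip_force": force on a finger pad.
Only numpy, scipy, OpenCV 4.12 (cv2) and the standard library are available. Lean on these libraries where they do the work, as an engineer would, in place of code of your own. Each camera call takes 0.05 s, during which the arm holds its last target. There are 200 camera calls.

## Task

Take the spraying rod by its wooden handle and thread it through the three wooden wheels in the rack, pushing on until they close up without gaps between the rod's collar and the stop plate; press the stack together there for about half a second with about 10 newtons. Then lift all three out together on the rod, and lay the rod back in the two forks of the spraying stand, wheels hanging between the forks. The wood is soft and freshly sanded: never push on a wheel with more than 15 newtons or touch the wheels with the gripper, and leave the spare wheel, the offcut and the sanding block where they lie.

Things in the scene. Friction and masses are not known exactly. Their poses are not given: they have to be found in the camera images.
- rod: Steel rod with a square wooden handle, 90 g, nose about to +y at the start. Origin: on its axis at the collar's front face; x from handle to nose. Along x in mm: handle 22 x 22 from -106 to -26; round neck 8 wide from -26 to -6; collar disc 22 wide from -6 to 0; round rod 8 wide from 0 to 95; nose tapering to a 2 to 3 mm wide tip at 115. At the start it lies level in the stand's forks.
- nose (a point): The tip of the rod's nose, on its axis, 115 mm ahead of the collar's face.
- grip (a point): The middle of the rod's wooden handle, on its axis, 66 mm behind the collar's face.
- wheel1: Wooden wheel nearest the rack's open end: 60 mm in diameter, 16 mm thick, bore 13 mm wide, about 30 g. Origin: centre of the bore, mid-thickness; x is the bore's axis. The three are alike and stand loose on edge one behind the other, up to 7 mm to either side of the rack's middle, so their bores are not in line; the rod can push a wheel sideways or make it lean.
- wheel2: The middle wheel, like wheel1.
- wheel3: The wheel nearest the rack's stop plate, like wheel1.
- rack: Fixed wooden channel 108 mm wide, from x = -55 to +85 mm, open at the top and front (-x). Origin: on its underside; x along the channel, the way the rod goes in (about +y of the world); z up. Floor 12 mm up, so bores stand 42 mm above the bench. Side walls 80 mm apart, tops 42 mm up; a floor lip 5 mm high at x = -45 to -39 mm. Across it, beyond wheel3, stands a rigid stop plate.
- mouth (a point): Middle of the rack's front end at bore height (x = -55 mm in the rack's frame). Not measured: the stop plate is clamped at a different place each time, its face 41 to 66 mm ahead of the rack's origin; 8 mm thick, top 57 mm above the bench, with a middle slot 28 mm wide, open upwards from 26 mm above the bench, through which the nose passes and out of which the rod can be lifted.
- stand: Fixed stand: base 124 x 70 x 12 mm with two upright steel V forks (sides at 45 degrees, open upwards), 8 mm thick, at x = -46 and +46 mm, tops 75 mm above the bench. Origin: centre of the base's underside; x along the line of the forks, the way the nose must point (about +y of the world). The rod's neck lies in the front (-x) fork, the rod near its nose in the back one.
- cradle (a point): Where the rod's origin (collar face) belongs when the rod lies in the forks: x = -30 mm in the stand's frame, 64 mm above the bench; its axes are those of the stand.
- spare_wheel: A fourth wheel lying flat on the bench, not wanted; 60 mm in diameter, 16 mm thick. Origin: centre of its underside.
- offcut: Wood offcut 100 x 45 x 28 mm, not part of the job. Origin: centre of its underside.
- sanding_block: Cork sanding block 100 x 55 x 30 mm, not part of the job. Origin: centre of its underside.
Things that resemble listed ones, but are neither listed nor needed, are in the scene too. There is more than one size of the rod; the job needs the smaller. What is shaped like the wheel2 but turquoise is not meant.

How it is judged:
On the way, in this order (a step that is already met when the one before it is completed fails the run):
1. the rod is through the bores of all three wheels and they are closed up against its collar (less than 3 mm of gaps in all) and pressed against the stop with over 6 N, still standing in the rack (y of wheel1 in the frame of rod between -0.005 and 0.005 m and z of wheel1 in the frame of rod between -0.005 and 0.005 m and x of wheel1 in the frame of rod between 0 and 0.043 m and y of wheel2 in the frame of rod between -0.005 and 0.005 m and z of wheel2 in the frame of rod between -0.005 and 0.005 m and x of wheel2 in the frame of rod between 0 and 0.043 m and y of wheel3 in the frame of rod between -0.005 and 0.005 m and z of wheel3 in the frame of rod between -0.005 and 0.005 m and x of wheel3 in the frame of rod between 0 and 0.043 m and contact force between rod and wheel1 above 6 N and height (world z) of each of wheel1, wheel2, wheel3 below 0.05 m), for 0.25 s.
2. all three wheels are lifted clear of the rack on the rod (y of wheel1 in the frame of rod between -0.006 and 0.006 m and z of wheel1 in the frame of rod between -0.006 and 0.006 m and x of wheel1 in the frame of rod between 0 and 0.085 m and y of wheel2 in the frame of rod between -0.006 and 0.006 m and z of wheel2 in the frame of rod between -0.006 and 0.006 m and x of wheel2 in the frame of rod between 0 and 0.085 m and y of wheel3 in the frame of rod between -0.006 and 0.006 m and z of wheel3 in the frame of rod between -0.006 and 0.006 m and x of wheel3 in the frame of rod between 0 and 0.085 m and height (world z) of each of wheel1, wheel2, wheel3 above 0.085 m), for 0.2 s.
At the end, for the whole second after the job is handed in: The rod lies at rest in both forks, collar within 12 mm of its first place in the stand, within 0.06 rad of the line of the forks, nose forward; all three wheels hang at rest on it between collar and back fork (bore centres 0 to 66 mm ahead of the collar face) (y of wheel1 in the frame of rod between -0.006 and 0.006 m and z of wheel1 in the frame of rod between -0.006 and 0.006 m and x of wheel1 in the frame of rod between 0 and 0.066 m and y of wheel2 in the frame of rod between -0.006 and 0.006 m and z of wheel2 in the frame of rod between -0.006 and 0.006 m and x of wheel2 in the frame of rod between 0 and 0.066 m and y of wheel3 in the frame of rod between -0.006 and 0.006 m and z of wheel3 in the frame of rod between -0.006 and 0.006 m and x of wheel3 in the frame of rod between 0 and 0.066 m and distance between rod and cradle below 0.012 m and angle between the x axis of rod and the x axis of stand, either way round below 0.06 rad and horizontal distance between nose and cradle above 0.105 m and x of nose in the frame of stand above 0.05 m and linear speed of rod below 0.02 m/s and linear speed of each of wheel1, wheel2, wheel3 below 0.03 m/s); the robot touches nothing.
It fails at once if the rod presses on a wheel with more than 16 N (contact force between rod and wheel1 above 16 N or contact force between rod and wheel2 above 16 N or contact force between rod and wheel3 above 16 N).
It fails at once if the gripper or arm touches a wheel (contact force between any of the fingers, the arm and wheel1 above 1 N or contact force between any of the fingers, the arm and wheel2 above 1 N or contact force between any of the fingers, the arm and wheel3 above 1 N).
It fails at once if the spare wheel, offcut or sanding block is shifted by more than 20 mm (distance of any of spare_wheel, offcut, sanding_block from where it was at the start of the episode above 0.02 m).
It also fails if it takes over 72 s, if anything falls off the work surface, if the arm or the gripper's body presses on something with over 40 N, if the wrist force passes 120 N, or if a joint passes its speed limit or range.

## Working session

There is one attempt and no reset: what is moved stays moved. The work goes in short steps, Python scripts to look and compute and a tool call to move; the robot and the scene stay as the last step left them, time stands still between calls to the robot, and variables do not carry over. Pictures are saved under pics/ and viewed, at most 10 in all, crops included, and the job is handed in when it is done.

Besides the shell and the picture viewer there is one more tool, called after "Request:" by a JSON object that holds its "fn" and its "kwargs". send_rows: Moves the arm, as the interface text tells. Its arguments: {"type":"object","properties":{"xyz":{"type":"array"},"dr":{"type":"array"},"jaw":{"type":"number"},"grip_force":{"type":"number"}},"required":["xyz","dr"]}

```bash
mkdir -p pics; ls
python3 - <<'E'
from bench import *
import cv2,json
s=get_state();print(s)
for n in("scene","top","wrist"):
    c=calibration(n);print(n,c)
    cv2.imwrite(f"pics/{n}0.png",get_image(n)[:,:,::-1])
E
```

```text
pics
{'time': 0.0, 'joint_positions': array([ 1.21611326,  0.32183398, -0.07009976,  1.4516688 ,  0.02260898,
        1.37078904, -0.05692907]), 'qd': array([ 3.56331778e-04,  3.68089167e-04, -1.44067404e-03, -1.63299150e-04,
       -1.49103930e-04, -8.75431482e-04, -9.84783527e-05]), 'joint_torque': array([ 5.02724124e-04, -4.91292429e+01, -4.03718837e-01, -3.12524736e+01,
       -6.39852695e-02,  4.38840862e-02,  1.73047692e-04]), 'position': array([ 0.23408686, -0.60583137,  0.23845758]), 'tool_rot': array([-3.08650470e+00, -5.75692230e-01,  7.06413222e-04]), 'ft_force': array([ 0.05393727, -0.55552942,  0.25049963]), 'torque': array([-0.06529842,  0.03470836,  0.02200816]), 'grip_force': 0.0, 'grip_width': 1.004097231658877}
scene {'vfov': 52.13529497161971, 'cx': 280.7959340501122, 'cy': 207.108717547759, 'rvec': array([ 2.17513687,  0.70326048, -0.29877405]), 'tvec': array([-0.39628967, -0.07728298,  1.41612594])}
top {'vfov': 42.02220073611043, 'cx': 276.7219117836392, 'cy': 207.43843810231954, 'rvec': array([ 2.13070783, -2.19059828,  0.14414477]), 'tvec': array([0.05686094, 0.44661182, 1.2580894 ])}
wrist {'vfov': 65.70646984690485, 'cx': 276.054300011978, 'cy': 209.2948473484458, 'hand_eye': array([[-5.77327796e-04, -9.51293061e-01, -3.08287492e-01,
         8.40212922e-02],
       [ 9.99999823e-01, -5.92873141e-04, -4.32440145e-05,
        -1.82399872e-03],
       [-1.41637643e-04, -3.08287463e-01,  9.51293236e-01,
        -1.46148870e-01],
       [ 0.00000000e+00,  0.00000000e+00,  0.00000000e+00,
         1.00000000e+00]])}
```

View pics/scene0.png

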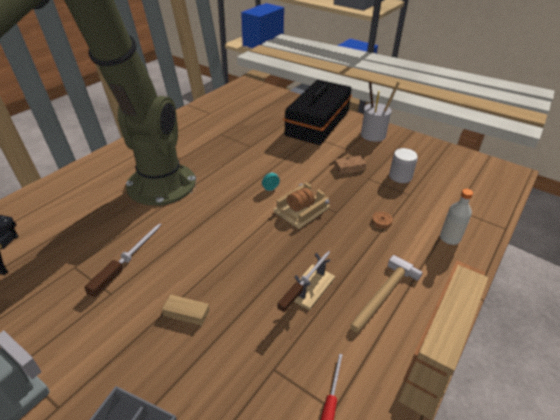

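View pics/top0.png

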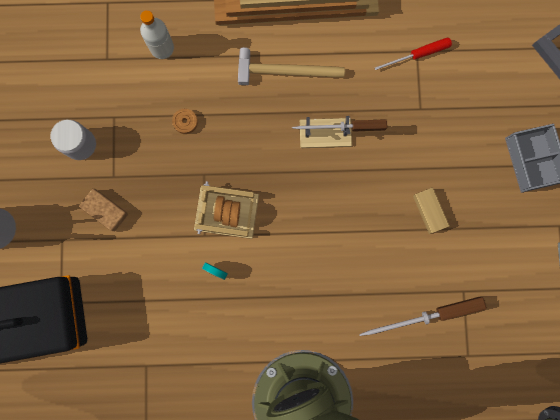

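Scene: the stand with the small rod is at about (325,130) in the top view, nose to the left. The rack with three wheels is at (227,211). The large rod at (425,317) and the turquoise wheel at (215,270) are decoys.

```bash
cat > h.py <<'E'
from bench import *
import numpy as np, cv2
from scipy.spatial.transform import Rotation as R
def cam(n, s=None):
    c=calibration(n); f=210/np.tan(np.radians(c["vfov"]/2))
    if n=="wrist":
        s=s or get_state(); H=c["hand_eye"]; Rt=R.from_rotvec(s["tool_rot"]).as_matrix()
        Rw=Rt@H[:3,:3]; o=Rt@H[:3,3]+s["position"]
    else:
        Rc=R.from_rotvec(c["rvec"]).as_matrix(); Rw=Rc.T; o=-Rc.T@c["tvec"]
    return n,f,c["cx"],c["cy"],Rw,o
def ray(C,u,v):
    n,f,cx,cy,Rw,o=C; d=np.array([u-cx,v-cy])/f
    if n=="wrist":
        t=np.linalg.norm(d); d=np.r_[d*(np.sin(t)/t if t>1e-9 else 1),np.cos(t)]
    else: d=np.r_[d,1]
    return o, Rw@(d/np.linalg.norm(d))
def onz(C,u,v,z):
    o,d=ray(C,u,v); return o+d*(z-o[2])/d[2]
def proj(C,P):
    n,f,cx,cy,Rw,o=C; p=Rw.T@(np.asarray(P)-o)
    if n=="wrist":
        r=np.hypot(p[0],p[1]); t=np.arctan2(r,p[2]); return np.r_[cx,cy]+f*t*p[:2]/max(r,1e-9)
    return np.r_[cx,cy]+f*p[:2]/p[2]
def totool(s,v):  # world vector -> tool mm
    return R.from_rotvec(s["tool_rot"]).inv().apply(v)*1000
def save(n,name,crop=None,k=1):
    im=get_image(n); 
    o=im if crop is None else im[crop[1]:crop[3],crop[0]:crop[2]]
    o=cv2.resize(o,None,fx=k,fy=k,interpolation=cv2.INTER_CUBIC)
    cv2.imwrite("pics/"+name,o[:,:,::-1]); return im
E
python3 - <<'E'
from h import *
im=cv2.imread("pics/top0.png")[100:250,180:400]
cv2.imwrite("pics/topc.png",cv2.resize(im,None,fx=3.6,fy=3.6,interpolation=cv2.INTER_CUBIC))
C=cam("top")
for nm,u,v,z in [("nose",293,127,.064),("handleend",386,125,.064),("rackfront",257,213,.012),("rack",227,211,.042),("spare",185,121,.016),("sand",102,210,.03),("off",432,211,.028)]: print(nm,onz(C,u,v,z).round(3))
print(R.from_rotvec(get_state()["tool_rot"]).as_matrix().round(3))
E
```

```text
nose [0.631 0.002 0.064]
handleend [ 0.63  -0.215  0.064]
rackfront [0.438 0.092 0.012]
rack [0.441 0.16  0.042]
spare [0.666 0.26  0.016]
sand [0.453 0.454 0.03 ]
off [ 0.43  -0.321  0.028]
[[ 0.933  0.361 -0.001]
 [ 0.361 -0.933  0.001]
 [-0.    -0.001 -1.   ]]
```

View pics/topc.png

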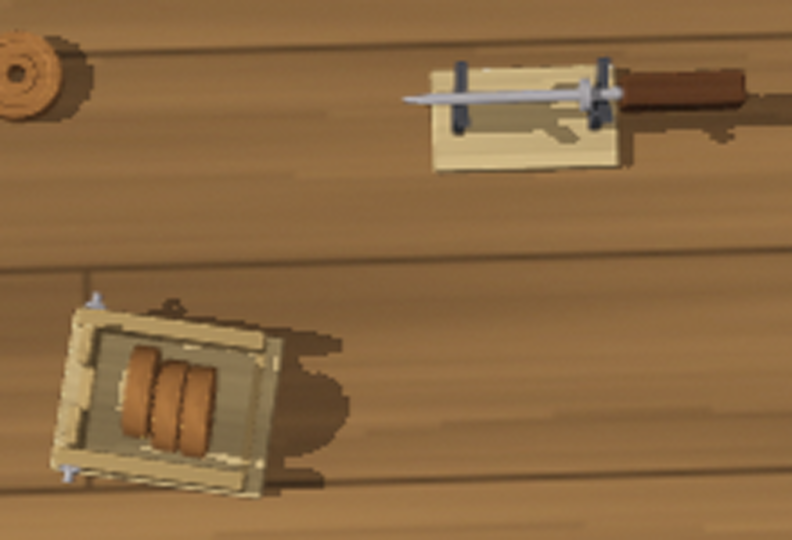

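The crop shows the rack yawed about 7° and the rod lying on the stand along y. I'll move above the stand for a near look.

Request:
{"fn": "send_rows", "kwargs": {"xyz": [[26, -13, 0], [53, -26, 0], [79, -40, 0], [106, -53, 0], [132, -66, 0], [158, -79, 0], [185, -92, 0], [211, -106, 0], [238, -119, 0], [264, -132, 0]], "dr": [[0, 0, 0], [0, 0, 0], [0, 0, 0], [0, 0, 0], [0, 0, 0], [0, 0, 0], [0, 0, 0], [0, 0, 0], [0, 0, 0], [0, 0, 0]], "jaw": 50}}

```text
time: 0.98
position: [0.4337, -0.3866, 0.2393]
tool_rot: [-3.088, -0.576, 0.0]
ft_force: [-0.1, -0.2, 0.2]
grip_width: 0.572
grip_force: 0.0
```

Request:
{"fn": "send_rows", "kwargs": {"xyz": [[26, -13, 0], [53, -26, 0], [79, -40, 0], [106, -53, 0], [132, -66, 0], [158, -79, 0], [185, -92, 0], [211, -106, 0], [238, -119, 0], [264, -132, 0]], "dr": [[0, 0, -0.12], [0, 0, -0.24], [0, 0, -0.36], [0, 0, -0.48], [0, 0, -0.6], [0, 0, -0.72], [0, 0, -0.84], [0, 0, -0.96], [0, 0, -1.08], [0, 0, -1.2]]}}

```text
time: 1.82
position: [0.6323, -0.1685, 0.2393]
tool_rot: [-2.217, -2.226, 0.0]
ft_force: [0.4, -0.2, 0.9]
grip_width: 0.574
grip_force: 0.0
```

Run:
```python
from h import *
s=get_state();print(s["time"],s["position"],R.from_rotvec(s["tool_rot"]).as_matrix().round(3),s["joint_positions"].round(2))
C=cam("wrist",s)
im=save("wrist","w1.png",(60,0,500,420),1.42)
np.savez("w1.npz",im=im,pos=s["position"],rot=s["tool_rot"])
for P in [(.63,-.175,.064),(.63,-.11,.064),(.63,0,.064)]: print(proj(C,P))
```

```text
1.8167 [ 0.63234214 -0.16848971  0.23926639] [[-0.004  1.    -0.   ]
 [ 1.     0.004  0.   ]
 [ 0.    -0.    -1.   ]] [ 0.62  0.38 -0.53  1.42  0.19  1.39  0.09]
[275.75129973 199.07384854]
[275.95813746 135.73026647]
[276.33634817  26.25306575]
```

View pics/w1.png

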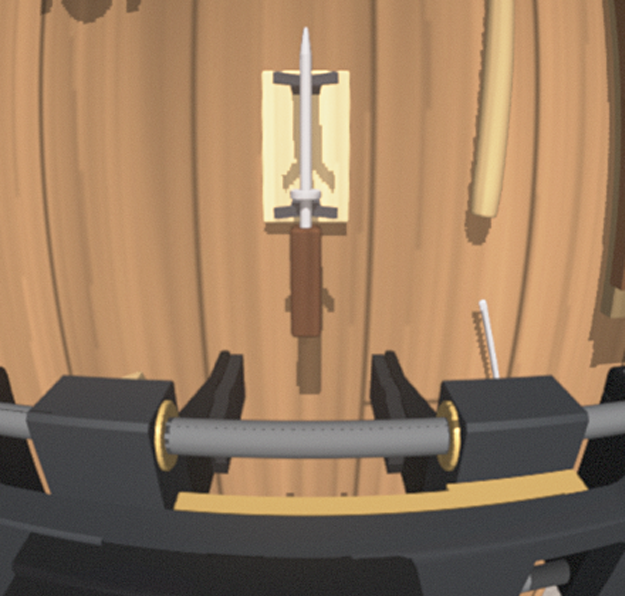

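The wrist view shows the handle at about crop (306,282), the collar at (306,196), the nose tip at (305,28), and the forks at y≈80 and 211.

Run:
```python
from h import *
d=np.load("w1.npz"); s=dict(position=d["pos"],tool_rot=d["rot"]); C=cam("wrist",s); im=d["im"]
q=lambda x,y,z: onz(C,60+x/1.42,y/1.42,z).round(4)
print("nose",q(305.5,28,.064),"handle front",q(306,227,.075),"rear",q(306,337,.075),"coll",q(305.5,191,.064), q(305.5,201,.07))
print("hl",q(291,282,.075),"hr",q(321,282,.075))
for p in [(263,71),(349,71),(263,222),(348,221)]: print("base",q(*p,.012))
# handle outline by colour in wrist image (dark red-brown, low value)
hsv=cv2.cvtColor(im,cv2.COLOR_RGB2HSV); print(hsv[198,275],hsv[198,290],hsv[250,277])
sub=im[165:232,255:300].astype(int); m=(sub.sum(2)<230)&(sub[:,:,0]>sub[:,:,2]*1.6)
for r in (5,20,35,50,60):
    x=np.where(m[r])[0]; print(r+165, 255+x.min() if len(x) else None, 255+x.max() if len(x) else None)
```

```text
nose [0.6288 0.0069 0.064 ] handle front [ 0.6297 -0.1324  0.075 ] rear [ 0.6299 -0.2129  0.075 ] coll [ 0.6292 -0.1088  0.064 ] [ 0.6293 -0.1151  0.07  ]
hl [ 0.6193 -0.1713  0.075 ] hr [ 0.6403 -0.1712  0.075 ]
base [ 0.5951 -0.0148  0.012 ]
base [ 0.6631 -0.0146  0.012 ]
base [ 0.5944 -0.1384  0.012 ]
base [ 0.6637 -0.1374  0.012 ]
[ 11 123 124] [ 14 114 193] [ 13 111 133]
170 None None
185 None None
200 None None
215 None None
225 None None
```

```bash
python3 -c "
import bench
print([n for n in dir(bench) if not n.startswith('_')]); print(getattr(bench,'nose_length',None))"
```

```text
['MotionError', 'calibration', 'close_job', 'get_image', 'get_state', 'nose_length']
0.017
```

Request:
{"fn": "send_rows", "kwargs": {"xyz": [[4.5, -2.6, 15], [4.5, -2.6, 35], [4.5, -2.6, 60], [4.5, -2.6, 85], [4.5, -2.6, 110], [4.5, -2.6, 130], [4.5, -2.6, 147], [4.5, -2.6, 160], [4.5, -2.6, 169], [4.5, -2.6, 174]], "dr": [[0, 0, 0], [0, 0, 0], [0, 0, 0], [0, 0, 0], [0, 0, 0], [0, 0, 0], [0, 0, 0], [0, 0, 0], [0, 0, 0], [0, 0, 0]]}}

```text
time: 2.7
position: [0.6284, -0.1652, 0.0642]
tool_rot: [-2.223, -2.218, 0.001]
ft_force: [-0.3, -0.3, -0.7]
grip_width: 0.572
grip_force: 0.0
```

Request:
{"fn": "send_rows", "kwargs": {"xyz": [[0, 0, 0], [0, 0, 0], [0, 0, 0], [0, 0, 0], [0, 0, 0], [0, 0, 0], [0, 0, 0], [0, 0, 0], [0, 0, 0], [0, 0, 0]], "dr": [[0, 0, 0], [0, 0, 0], [0, 0, 0], [0, 0, 0], [0, 0, 0], [0, 0, 0], [0, 0, 0], [0, 0, 0], [0, 0, 0], [0, 0, 0]], "jaw": 10, "grip_force": 45}}

```text
time: 3.53
position: [0.6301, -0.1654, 0.0664]
tool_rot: [2.222, 2.217, 0.002]
ft_force: [2.0, -0.8, 2.9]
grip_width: 0.248
grip_force: 45.0
```

Request:
{"fn": "send_rows", "kwargs": {"xyz": [[0, 0, -3], [0, 0, -8], [0, 0, -15], [0, 0, -25], [0, 0, -38], [0, 0, -52], [0, 0, -66], [0, 0, -80], [0, 0, -94], [0, 0, -108]], "dr": [[0, 0, 0], [0, 0, 0], [0, 0, 0], [0, 0, 0], [0, 0, 0], [0, 0, 0], [0, 0, 0], [0, 0, 0], [0, 0, 0], [0, 0, 0]]}}

```text
time: 4.37
position: [0.6292, -0.1652, 0.1755]
tool_rot: [2.223, 2.219, 0.0]
ft_force: [-0.6, -0.0, -0.4]
grip_width: 0.251
grip_force: 45.0
```

Request:
{"fn": "send_rows", "kwargs": {"xyz": [[13, -10, -10], [38, -29, -20], [69, -52, -30], [102, -76, -40], [135, -100, -48], [168, -124, -54], [199, -148, -60], [227, -169, -63], [245, -183, -65], [255, -190, -66]], "dr": [[0, 0, 0.01], [0, 0, 0.02], [0, 0, 0.04], [0, 0, 0.06], [0, 0, 0.08], [0, 0, 0.09], [0, 0, 0.1], [0, 0, 0.11], [0, 0, 0.12], [0, 0, 0.12]]}}

```text
time: 5.2
position: [0.4378, 0.0933, 0.2409]
tool_rot: [2.347, 2.086, 0.0]
ft_force: [0.3, 0.1, -0.9]
grip_width: 0.248
grip_force: 45.0
```

Run:
```python
from h import *
s=get_state();print(s["time"],s["position"],R.from_rotvec(s["tool_rot"]).as_matrix().round(3),s["joint_positions"].round(2),s["ft_force"])
im=save("wrist","w2.png",(140,0,420,290),2.05)
np.savez("w2.npz",im=im,pos=s["position"],rot=s["tool_rot"])
C=cam("wrist",s); print(proj(C,(.44,.16,.07)))
```

```text
5.2 [0.43783243 0.09332675 0.24087952] [[ 0.117  0.993  0.002]
 [ 0.993 -0.117 -0.001]
 [-0.001  0.002 -1.   ]] [ 0.5  -0.12 -0.71  1.9  -0.08  1.33 -0.3 ] [ 0.29255181  0.07946696 -0.85271203]
[272.02444863 127.52949224]
```

View pics/w2.png

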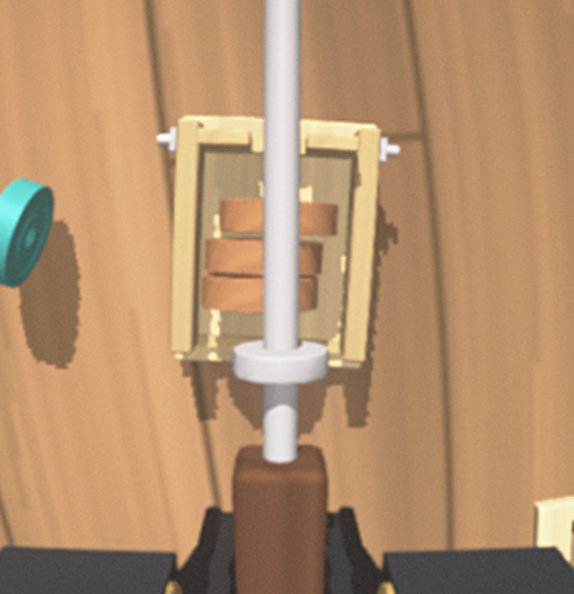

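The picture shows the rod over the rack with the wheels in crop pixels:
- wheel1 at x 202–317, y≈294
- wheel2 at x 205–321, y≈258
- wheel3 at x 219–337, y≈217
- plate face at y≈150
- walls at x 171/365 in front and 180/380 at the back

Run:
```python
from h import *
d=np.load("w2.npz"); s=dict(position=d["pos"],tool_rot=d["rot"]); C=cam("wrist",s); im=d["im"]
q=lambda x,y,z: onz(C,140+x/2.05,y/2.05,z)
A=[q(171,355,.042),q(180,118,.042),q(365,365,.042),q(380,128,.042)]
for a in A: print(a.round(4))
ax=(A[1]-A[0]+A[3]-A[2])[:2]; ax/=np.linalg.norm(ax); lat=np.array([ax[1],-ax[0]])  # lat: toward +x world
mid=(A[0]+A[2])[:2]/2; midb=(A[1]+A[3])[:2]/2; print("axis",ax,"len",ax@(midb-mid),"width",lat@(A[2]-A[0])[:2])
O=(mid+midb)/2-.015*ax   # rack origin: centre of -55..85 is +15
print("rack O",O, "yaw",np.arctan2(ax[0],ax[1]))
f=lambda p:np.array([ax@(p[:2]-O),lat@(p[:2]-O)])*1e3
for n,l,r,y0,y1 in [(1,202,317,276,312),(2,205,321,238,276),(3,219,337,198,236)]:
    print("wheel",n,"lat",f(q((l+r)/2,(y0+y1)/2,.042)).round(1),"diam",np.linalg.norm(q(l,y0,.042)-q(r,y0,.042)), "top x", f(q(260,y0,.070))[0],f(q(260,y1,.070))[0])
print("plate face", f(q(230,150,.057)),f(q(330,152,.057)), f(q(230,150,.042)))
print("slot", f(q(251,135,.057)),f(q(305,135,.057)))
za=s["position"][2]-.0024; T=lambda p:R.from_rotvec(s["tool_rot"]).inv().apply(p-s["position"])*1e3
for p in [(282.5,10),(282,170),(281.5,335)]: print("rod", T(q(*p,za)).round(1))
print("collar", T(q(281,345,za+.011)).round(1),"handle front",T(q(281,460,za+.011)).round(1))
# subpixel edges of rod by brightness
g=im.astype(int); 
for r in (4,30,60,100,150):
    row=g[r,240:320]; m=np.where((row.min(1)>125)&(row.max(1)-row.min(1)<25))[0]
    if len(m): c=240+(m.min()+m.max())/2; print(r,c,len(m),T(onz(C,c,r,za)).round(2))
```

```text
[0.3809 0.1159 0.042 ]
[0.4027 0.239  0.042 ]
[0.4827 0.0982 0.042 ]
[0.503  0.2218 0.042 ]
axis [0.16820543 0.98575196] len 0.12513753841424535 width 0.10332211500995347
rack O [0.43982519 0.15393468] yaw 0.16900888071295467
wheel 1 lat [-13.  -6.] diam 0.05937820501379791 top x -1.1853091128668127 -18.50465677440197
wheel 2 lat [ 6.4 -5.1] diam 0.05939642650043123 top x 16.926143308443862 -1.1853091128668127
wheel 3 lat [27.4  1.5] diam 0.06001889186204808 top x 35.93082819575632 17.87675124447442
plate face [ 59.65895661 -23.37268633] [61.139977   25.02525258] [ 61.18765158 -24.51951927]
slot [ 67.5321045  -13.57118889] [68.84772129 12.48590997]
rod [134.6  -1.1   2.2]
rod [97.4 -1.2  2.3]
rod [60.4 -1.3  2.3]
collar [60.2 -1.4 -8.7] handle front [34.5 -1.4 -8.6]
4 277.0 17 [135.07  -1.42   2.23]
30 277.0 17 [122.23  -1.43   2.24]
60 277.0 17 [108.02  -1.44   2.26]
100 277.0 17 [89.6  -1.44  2.28]
150 276.5 16 [66.67 -1.68  2.31]
```

Run:
```python
from h import *
im=np.load("w2.npz")["im"][45:190,215:345]
cv2.imwrite("pics/w2z.png",cv2.resize(im,None,fx=4.1,fy=4.1,interpolation=cv2.INTER_CUBIC)[:,:,::-1])
```

```text
(no output)
```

View pics/w2z.png

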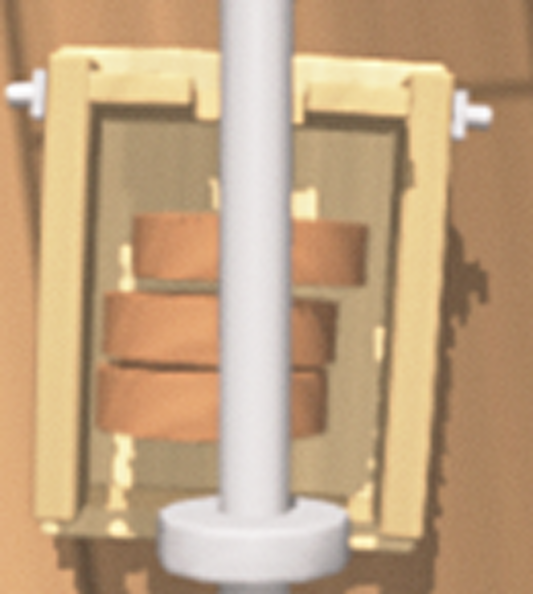

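The zoom shows the stack clearly. Wheels 1 and 2 lie about 6 and 5 mm to the left and wheel3 about 1.5 mm to the right. The entry pose is close to the base, so I'll roll the tool about the rod axis by 0.26 rad while backing off.

Request:
{"fn": "send_rows", "kwargs": {"xyz": [[-8, -1, 3], [-24, -3, 10], [-45, -6, 20], [-68, -9, 35], [-90, -12, 50], [-110, -14, 65], [-128, -16, 80], [-143, -18, 95], [-153, -20, 105], [-158, -20, 111]], "dr": [[0.01, 0, 0], [0.03, 0.001, 0.005], [0.06, 0.002, 0.01], [0.1, 0.003, 0.02], [0.14, 0.004, 0.03], [0.18, 0.005, 0.036], [0.21, 0.006, 0.042], [0.24, 0.006, 0.048], [0.255, 0.007, 0.052], [0.26, 0.007, 0.052]]}}

```text
time: 6.08
position: [0.3995, -0.0675, 0.1264]
tool_rot: [-2.247, -1.877, 0.249]
ft_force: [0.1, 0.2, -1.1]
grip_width: 0.245
grip_force: 45.0
```

```bash
cat >> h.py <<'E'
O=np.array([.43983,.15393]); AX=np.array([.1682,.98575]); LAT=np.array([.98575,-.1682])
def mean_state(n=4):
    P=[];Q=[];F=[]
    for i in range(n):
        if i: get_image("top")
        s=get_state(); P.append(s["position"]);Q.append(s["tool_rot"]*np.sign(s["tool_rot"][0]));F.append(s["ft_force"])
    s["position"]=np.mean(P,0); s["tool_rot"]=R.from_rotvec(Q).mean().as_rotvec(); s["ft_force"]=np.mean(F,0); print("spread",np.ptp(P,0).round(5)); return s
def rep(s):
    p=s["position"]; M=R.from_rotvec(s["tool_rot"]).as_matrix()
    print("t",s["time"],"p",p.round(4),"F",s["ft_force"].round(1),"q",s["joint_positions"].round(2))
    print("rack x/lat/z mm",(AX@(p[:2]-O)*1e3).round(1),(LAT@(p[:2]-O)*1e3).round(1),(p[2]*1e3).round(1),"\n",M.round(3))
E
python3 - <<'E'
from h import *
rep(mean_state())
E
```

```text
spread [0.0012  0.00303 0.00215]
t 6.2333 p [ 0.3998 -0.0662  0.127 ] F [-0.  -0.1 -0.9] q [ 0.63  0.13 -0.55  1.96  0.04  1.33 -0.12]
rack x/lat/z mm -223.7 -2.4 127.0 
 [[ 0.177  0.984  0.001]
 [ 0.95  -0.17  -0.26 ]
 [-0.256  0.047 -0.966]]
```

```bash
sed -i 's/Q.append(s\["tool_rot"\]\*np.sign(s\["tool_rot"\]\[0\]))/Q.append(s["tool_rot"])/' h.py
python3 - <<'E'
from h import *
rep(mean_state(6))
E
```

```text
spread [0.00067 0.00098 0.00114]
t 6.4833 p [ 0.401  -0.0638  0.1291] F [ 0.3  0.3 -1.1] q [ 0.63  0.13 -0.55  1.96  0.04  1.33 -0.12]
rack x/lat/z mm -221.1 -1.6 129.1 
 [[ 0.173  0.952 -0.252]
 [ 0.985 -0.167  0.044]
 [ 0.    -0.256 -0.967]]
```

Tilt is right and the arm reached the pose. Next I'll lower to bore height in front of wheel1, then check rod against wheels in the top view.

Request:
{"fn": "send_rows", "kwargs": {"xyz": [[1, 2, 8], [3, 5, 20], [5, 8, 32], [7, 12, 44], [8, 15, 55], [9, 17, 64], [10, 19, 72], [10, 21, 78], [10, 22, 81], [10, 22, 82]], "dr": [[0, 0, 0], [0, 0, 0], [0, 0, 0], [0, 0, 0], [0, 0, 0], [0, 0, 0], [0, 0, 0], [0, 0, 0], [0, 0, 0], [0, 0, 0]]}}

```text
time: 7.32
position: [0.4023, -0.0544, 0.0432]
tool_rot: [-2.246, -1.885, 0.247]
ft_force: [0.0, 0.3, -1.6]
grip_width: 0.247
grip_force: 45.0
```

Run:
```python
from h import *
rep(mean_state(6))
im=get_image("top"); np.save("t2.npy",im)
a=cv2.resize(im[170:250,180:320],None,fx=5.7,fy=5.7,interpolation=cv2.INTER_CUBIC)
cv2.imwrite("pics/t2.png",a[:,:,::-1])
```

```text
spread [0.00052 0.00013 0.00086]
t 7.5667 p [ 0.4025 -0.0545  0.0437] F [ 0.1  0.  -1. ] q [ 0.59  0.25 -0.55  2.03  0.11  1.16 -0.19]
rack x/lat/z mm -211.7 -1.7 43.7 
 [[ 0.174  0.952 -0.253]
 [ 0.985 -0.168  0.045]
 [ 0.    -0.257 -0.966]]
```

View pics/t2.png

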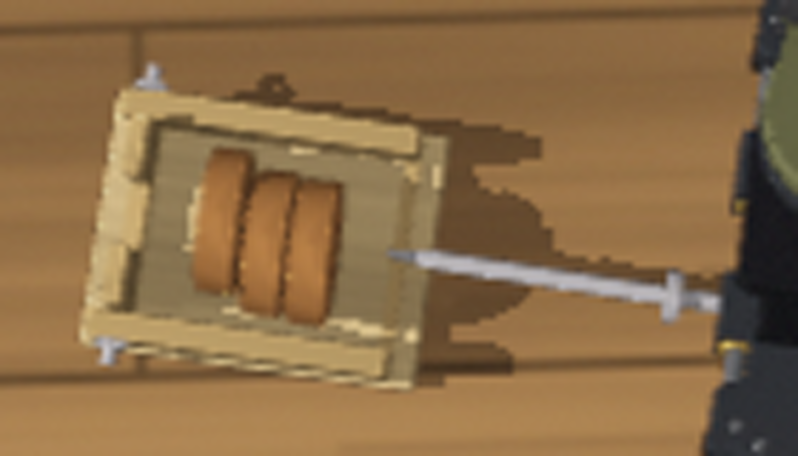

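The top crop shows the nose tip at (392,254), the collar at (672,297), and wheel1's ends at about (322,182) and (305,324). The rod needs to go a few mm toward -lat, so I'll measure it by masks.

```bash
cat > topm.py <<'E'
from h import *
def measure(im):
    C=cam("top"); k=6; x0,y0,x1,y1=180,165,325,250
    a=cv2.resize(im[y0:y1,x0:x1],None,fx=k,fy=k,interpolation=cv2.INTER_CUBIC).astype(int)
    def P(u,v): # upsampled px -> rack frame mm at bore height
        p=onz(C,(u+.5)/k-.5+x0,(v+.5)/k-.5+y0,.042)[:2]-O; return np.array([AX@p,LAT@p])*1e3
    hsv=cv2.cvtColor(a.clip(0,255).astype(np.uint8),cv2.COLOR_RGB2HSV).astype(int)
    grey=(hsv[...,1]<55)&(hsv[...,2]>110); wood=(hsv[...,1]>140)&(hsv[...,0]<16)&(hsv[...,2]>75)
    G=np.array([P(u,v) for v,u in np.argwhere(grey)[::3]]); W=np.array([P(u,v) for v,u in np.argwhere(wood)[::3]])
    return G,W
if __name__=="__main__":
    import sys
    im=np.load(sys.argv[1]) if len(sys.argv)>1 else get_image("top")
    G,W=measure(im)
    G=G[(abs(G[:,1])<20)&(G[:,0]<40)]
    print("rod tip x",G[:,0].min(),G[:,0].max()); tip=G[:,0].max()
    r=G[(G[:,0]<tip-12)&(G[:,0]>tip-95)]; b=np.arange(tip-90,tip-12,5)
    c=[(x+2.5,(r[(r[:,0]>x)&(r[:,0]<x+5),1].min()+r[(r[:,0]>x)&(r[:,0]<x+5),1].max())/2) for x in b if ((r[:,0]>x)&(r[:,0]<x+5)).sum()>5]
    c=np.array(c); f=np.polyfit(c[:,0],c[:,1],1); print("rod slope",f[0],"lat at -40,-10,10,30",np.polyval(f,[-40,-10,10,30]).round(2))
    W=W[(W[:,0]>-35)&(W[:,0]<60)&(abs(W[:,1])<38)]
    for x in np.arange(-32,56,3):
        w=W[(W[:,0]>=x)&(W[:,0]<x+3),1]
        if len(w)>5: print(x+1.5,len(w),"lat %.1f..%.1f mid %.1f"%(w.min(),w.max(),(w.min()+w.max())/2))
E
python3 topm.py t2.npy
```

```text
rod tip x -186.5989688755152 -42.50789122890806
rod slope 0.010702689013074375 lat at -40,-10,10,30 [0.15 0.47 0.68 0.9 ]
-21.5 152 lat -30.4..17.1 mid -6.6
-18.5 376 lat -32.7..25.5 mid -3.6
-15.5 390 lat -33.0..25.5 mid -3.7
-12.5 387 lat -33.1..24.8 mid -4.1
-9.5 386 lat -33.3..25.0 mid -4.1
-6.5 382 lat -33.0..25.2 mid -3.9
-3.5 339 lat -30.7..24.8 mid -2.9
-0.5 387 lat -32.1..26.0 mid -3.1
2.5 391 lat -31.7..26.7 mid -2.5
5.5 384 lat -31.9..26.9 mid -2.5
8.5 391 lat -31.1..26.6 mid -2.3
11.5 376 lat -31.3..26.1 mid -2.6
14.5 340 lat -29.3..25.4 mid -2.0
17.5 312 lat -24.4..29.0 mid 2.3
20.5 369 lat -23.9..32.9 mid 4.5
23.5 383 lat -25.9..33.2 mid 3.7
26.5 396 lat -25.8..33.0 mid 3.6
29.5 386 lat -25.3..33.1 mid 3.9
32.5 383 lat -25.2..32.7 mid 3.8
35.5 158 lat -20.5..31.1 mid 5.3
```

Request:
{"fn": "send_rows", "kwargs": {"xyz": [[0, -2, 0.5], [1, -3.9, 1], [4, -3.9, 1], [9, -3.9, 1], [15, -3.9, 1], [20, -3.9, 1], [25, -3.9, 1], [29, -3.9, 1], [32, -3.9, 1], [34, -3.9, 1]], "dr": [[0, 0, 0], [0, 0, 0], [0, 0, 0], [0, 0, 0], [0, 0, 0], [0, 0, 0], [0, 0, 0], [0, 0, 0], [0, 0, 0], [0, 0, 0]]}}

```text
time: 8.45
position: [0.4044, -0.0197, 0.0437]
tool_rot: [-2.245, -1.886, 0.246]
ft_force: [-0.9, -0.5, -1.3]
grip_width: 0.252
grip_force: 45.0
```

```bash
python3 - <<'E'
from h import *
rep(mean_state(3))
np.save("t3.npy",get_image("top"))
E
python3 topm.py t3.npy
```

```text
spread [5.0e-05 3.6e-04 3.0e-05]
t 8.55 p [ 0.4044 -0.0197  0.0437] F [-0.4  0.1 -0.7] q [ 0.55  0.26 -0.58  2.03  0.09  1.16 -0.26]
rack x/lat/z mm -177.1 -5.7 43.7 
 [[ 0.173  0.952 -0.253]
 [ 0.985 -0.167  0.045]
 [ 0.    -0.257 -0.966]]
rod tip x -142.10170974748678 -21.300233732021603
rod slope 0.009630751181391116 lat at -40,-10,10,30 [-4.75 -4.46 -4.27 -4.07]
-21.5 121 lat -29.6..15.1 mid -7.2
-18.5 356 lat -32.8..25.4 mid -3.7
-15.5 387 lat -33.0..25.3 mid -3.8
-12.5 389 lat -33.0..24.9 mid -4.0
-9.5 375 lat -33.3..24.9 mid -4.2
-6.5 385 lat -32.7..25.2 mid -3.8
-3.5 341 lat -30.7..24.4 mid -3.1
-0.5 385 lat -31.7..26.4 mid -2.6
2.5 386 lat -31.6..26.6 mid -2.5
5.5 391 lat -32.1..26.8 mid -2.6
8.5 384 lat -31.3..26.7 mid -2.3
11.5 381 lat -31.2..26.2 mid -2.5
14.5 342 lat -30.1..25.0 mid -2.6
17.5 311 lat -24.4..29.8 mid 2.7
20.5 371 lat -23.7..32.9 mid 4.6
23.5 389 lat -25.8..32.7 mid 3.5
26.5 386 lat -25.9..33.0 mid 3.5
29.5 394 lat -25.4..33.2 mid 3.9
32.5 378 lat -25.3..32.7 mid 3.7
35.5 154 lat -20.9..31.1 mid 5.1
```

Request:
{"fn": "send_rows", "kwargs": {"xyz": [[3, 0.5, -0.1], [7, 1, -0.3], [11, 1.5, -0.4], [15, 1.9, -0.5], [18, 2.4, -0.6], [20, 2.9, -0.8], [20, 3.4, -0.9], [20, 3.9, -1], [20, 4.3, -1.1], [20, 4.5, -1.2]], "dr": [[0, 0, 0], [0, 0, 0], [0, 0, 0], [0, 0, 0], [0, 0, 0], [0, 0, 0], [0, 0, 0], [0, 0, 0], [0, 0, 0], [0, 0, 0]]}}

```text
time: 9.43
position: [0.4124, -0.0016, 0.0436]
tool_rot: [-2.246, -1.885, 0.247]
ft_force: [0.2, -1.0, -1.9]
grip_width: 0.253
grip_force: 45.0
```

```bash
python3 - <<'E'
from h import *
rep(mean_state(3))
np.save("t3.npy",get_image("top"))
E
python3 topm.py t3.npy
```

```text
spread [7.e-05 2.e-05 2.e-05]
t 9.5333 p [ 0.4124 -0.0016  0.0437] F [ 0.  -0.4 -1.4] q [ 0.52  0.27 -0.59  2.01  0.1   1.16 -0.3 ]
rack x/lat/z mm -157.9 -0.9 43.7 
 [[ 0.174  0.952 -0.253]
 [ 0.985 -0.168  0.045]
 [ 0.    -0.257 -0.966]]
rod tip x -129.28711028979865 -20.662010147799077
rod slope 0.013844763491542374 lat at -40,-10,10,30 [0.01 0.43 0.71 0.98]
-21.5 116 lat -29.2..20.3 mid -4.5
-18.5 339 lat -30.2..27.8 mid -1.2
-15.5 393 lat -29.7..27.6 mid -1.0
-12.5 376 lat -30.4..27.2 mid -1.6
-9.5 384 lat -30.8..27.3 mid -1.8
-6.5 389 lat -30.7..27.5 mid -1.6
-3.5 354 lat -29.4..26.8 mid -1.3
-0.5 387 lat -31.7..26.4 mid -2.7
2.5 385 lat -31.7..26.7 mid -2.5
5.5 381 lat -31.4..26.8 mid -2.3
8.5 388 lat -31.2..26.7 mid -2.3
11.5 377 lat -31.3..26.2 mid -2.6
14.5 331 lat -27.8..25.4 mid -1.2
17.5 320 lat -24.5..29.8 mid 2.6
20.5 370 lat -24.0..32.9 mid 4.5
23.5 395 lat -25.9..33.1 mid 3.6
26.5 378 lat -25.6..33.2 mid 3.8
29.5 393 lat -25.5..33.1 mid 3.8
32.5 383 lat -25.3..32.7 mid 3.7
35.5 157 lat -21.7..31.1 mid 4.7
```

Request:
{"fn": "send_rows", "kwargs": {"xyz": [[2, 0.3, 0], [5, 0.6, -0.1], [8, 1, -0.2], [11, 1.3, -0.3], [14, 1.5, -0.4], [17, 1.5, -0.4], [20, 1.5, -0.4], [23, 1.5, -0.4], [25, 1.5, -0.4], [26, 1.5, -0.4]], "dr": [[0, 0, 0], [0, 0, 0], [0, 0, 0], [0, 0, 0], [0, 0, 0], [0, 0, 0], [0, 0, 0], [0, 0, 0], [0, 0, 0], [0, 0, 0]]}}

```text
time: 10.42
position: [0.4184, 0.0244, 0.0437]
tool_rot: [-2.246, -1.886, 0.246]
ft_force: [-0.3, -0.1, -0.6]
grip_width: 0.247
grip_force: 45.0
```

```bash
python3 - <<'E'
from h import *
rep(mean_state(3))
np.save("t3.npy",get_image("top"))
E
python3 topm.py t3.npy
```

```text
spread [3.e-05 2.e-04 1.e-05]
t 10.5167 p [0.4184 0.0244 0.0437] F [-0.1  0.3 -0.9] q [ 0.48  0.29 -0.61  2.    0.09  1.16 -0.35]
rack x/lat/z mm -131.3 0.7 43.7 
 [[ 0.173  0.952 -0.253]
 [ 0.985 -0.167  0.045]
 [ 0.    -0.257 -0.966]]
rod tip x -101.18116450521163 18.428843794060107
rod slope 0.012662842828547906 lat at -40,-10,10,30 [1.21 1.59 1.84 2.1 ]
-21.5 111 lat -27.3..20.3 mid -3.5
-18.5 351 lat -29.5..29.4 mid -0.1
-15.5 388 lat -29.3..29.2 mid -0.0
-12.5 384 lat -29.2..29.1 mid -0.1
-9.5 384 lat -28.9..29.1 mid 0.1
-6.5 388 lat -29.1..28.9 mid -0.1
-3.5 345 lat -28.4..27.9 mid -0.2
-0.5 356 lat -27.8..28.8 mid 0.5
2.5 387 lat -28.1..30.2 mid 1.0
5.5 379 lat -28.4..29.5 mid 0.5
8.5 395 lat -28.7..29.4 mid 0.4
11.5 355 lat -28.2..29.3 mid 0.6
14.5 293 lat -20.0..28.8 mid 4.4
17.5 245 lat -24.1..31.0 mid 3.4
20.5 354 lat -23.7..32.6 mid 4.4
23.5 389 lat -25.9..33.2 mid 3.7
26.5 388 lat -25.7..33.2 mid 3.8
29.5 386 lat -25.1..33.1 mid 4.0
32.5 374 lat -25.3..32.7 mid 3.7
35.5 172 lat -21.7..31.9 mid 5.1
```

All three bores are threaded and the wheels stand about in line. Next is to advance until the collar is close to wheel1, then go slowly.

Request:
{"fn": "send_rows", "kwargs": {"xyz": [[3, 0, 0], [8, 0, 0], [13, 0, 0], [19, 0, 0], [25, 0, 0], [31, 0, 0], [36, 0, 0], [40, 0, 0], [43, 0, 0], [44, 0, 0]], "dr": [[0, 0, 0], [0, 0, 0], [0, 0, 0], [0, 0, 0], [0, 0, 0], [0, 0, 0], [0, 0, 0], [0, 0, 0], [0, 0, 0], [0, 0, 0]]}}

```text
time: 11.4
position: [0.4261, 0.068, 0.0437]
tool_rot: [-2.245, -1.886, 0.246]
ft_force: [0.0, -0.2, -1.3]
grip_width: 0.249
grip_force: 45.0
```

Request:
{"fn": "send_rows", "kwargs": {"xyz": [[2, 0, 0], [4, 0, 0], [6, 0, 0], [8, 0, 0], [10, 0, 0], [12, 0, 0], [14, 0, 0], [16, 0, 0], [18, 0, 0], [20, 0, 0]], "dr": [[0, 0, 0], [0, 0, 0], [0, 0, 0], [0, 0, 0], [0, 0, 0], [0, 0, 0], [0, 0, 0], [0, 0, 0], [0, 0, 0], [0, 0, 0]]}}

```text
time: 12.23
position: [0.4295, 0.087, 0.0437]
tool_rot: [-2.246, -1.885, 0.247]
ft_force: [-0.1, -1.1, 0.9]
grip_width: 0.247
grip_force: 45.0
```

```bash
python3 - <<'E'
from h import *
rep(mean_state(3))
im=get_image("top");np.save("t3.npy",im)
a=cv2.resize(im[165:250,180:320],None,fx=5.7,fy=5.7,interpolation=cv2.INTER_CUBIC)
cv2.imwrite("pics/t4.png",a[:,:,::-1])
E
python3 topm.py t3.npy
```

```text
spread [6.0e-05 5.1e-04 3.0e-05]
t 12.3333 p [0.4296 0.0873 0.0437] F [ 0.1 -0.8  0. ] q [ 0.38  0.33 -0.64  1.96  0.09  1.16 -0.48]
rack x/lat/z mm -67.4 1.1 43.7 
 [[ 0.173  0.952 -0.253]
 [ 0.985 -0.167  0.045]
 [ 0.    -0.257 -0.966]]
rod tip x -32.731592508769474 -9.824258935566894
rod slope 1.934108707417214 lat at -40,-10,10,30 [-33.28  24.74  63.42 102.1 ]
-12.5 110 lat -27.4..26.2 mid -0.6
-9.5 263 lat -28.5..28.8 mid 0.1
-6.5 384 lat -29.0..28.8 mid -0.1
-3.5 387 lat -29.3..28.6 mid -0.4
-0.5 380 lat -29.5..28.9 mid -0.3
2.5 386 lat -29.2..29.0 mid -0.1
5.5 366 lat -29.2..29.2 mid -0.0
8.5 384 lat -28.8..29.1 mid 0.1
11.5 389 lat -29.1..28.9 mid -0.1
14.5 384 lat -29.2..29.5 mid 0.1
17.5 387 lat -29.3..29.5 mid 0.1
20.5 398 lat -29.0..31.8 mid 1.4
23.5 389 lat -27.1..33.0 mid 3.0
26.5 401 lat -25.9..33.1 mid 3.6
29.5 376 lat -25.3..33.2 mid 3.9
32.5 394 lat -25.4..32.8 mid 3.7
35.5 367 lat -25.4..32.6 mid 3.6
38.5 312 lat -23.3..31.4 mid 4.1
41.5 70 lat -14.3..22.3 mid 4.0
```

View pics/t4.png

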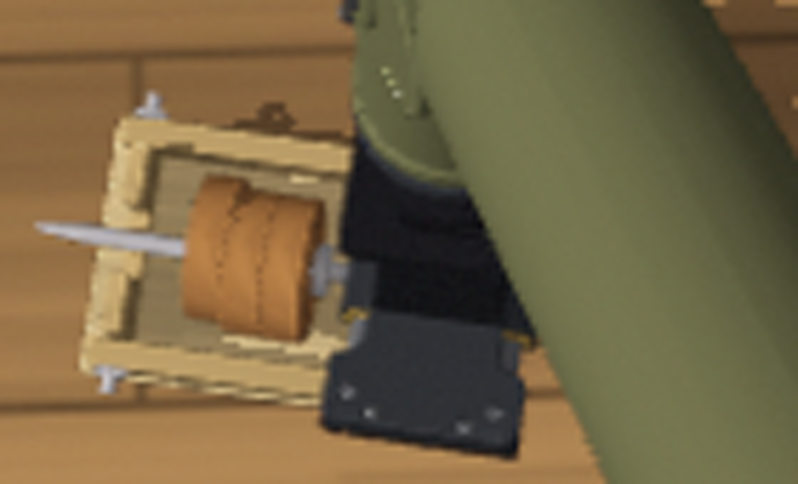

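The stack is closed up on the collar and the nose passes through the slot. Advancing gently toward the plate.

Request:
{"fn": "send_rows", "kwargs": {"xyz": [[1.5, 0, 0], [3, 0, 0], [4.5, 0, 0], [6, 0, 0], [7.5, 0, 0], [9, 0, 0], [10.5, 0, 0], [12, 0, 0], [13, 0, 0], [14, 0, 0]], "dr": [[0, 0, 0], [0, 0, 0], [0, 0, 0], [0, 0, 0], [0, 0, 0], [0, 0, 0], [0, 0, 0], [0, 0, 0], [0, 0, 0], [0, 0, 0]]}}

```text
time: 13.22
position: [0.4319, 0.1009, 0.0437]
tool_rot: [-2.246, -1.885, 0.247]
ft_force: [-0.0, -1.5, -0.3]
grip_width: 0.245
grip_force: 45.0
```

Request:
{"fn": "send_rows", "kwargs": {"xyz": [[0.2, 0, 0], [0.4, 0, 0], [0.6, 0, 0], [0.8, 0, 0], [1, 0, 0], [1.2, 0, 0], [1.4, 0, 0], [1.6, 0, 0], [1.8, 0, 0], [2, 0, 0]], "dr": [[0, 0, 0], [0, 0, 0], [0, 0, 0], [0, 0, 0], [0, 0, 0], [0, 0, 0], [0, 0, 0], [0, 0, 0], [0, 0, 0], [0, 0, 0]]}}

```text
time: 14.05
position: [0.4323, 0.1028, 0.0437]
tool_rot: [-2.246, -1.885, 0.246]
ft_force: [-1.2, -0.8, -0.6]
grip_width: 0.249
grip_force: 45.0
```

```bash
python3 - <<'E'
from h import *
rep(mean_state(3))
np.save("t3.npy",get_image("top"))
E
python3 topm.py t3.npy | tail -5
```

```text
spread [2.e-05 5.e-05 3.e-05]
t 14.15 p [0.4323 0.1028 0.0437] F [-0.3 -0.8 -0.7] q [ 0.36  0.34 -0.65  1.95  0.1   1.16 -0.51]
rack x/lat/z mm -51.6 1.2 43.7 
 [[ 0.173  0.952 -0.253]
 [ 0.985 -0.168  0.045]
 [ 0.    -0.257 -0.966]]
44.5 385 lat -25.0..33.4 mid 4.2
47.5 389 lat -25.2..33.2 mid 4.0
50.5 357 lat -25.2..33.0 mid 3.9
53.5 351 lat -24.3..32.8 mid 4.3
56.5 142 lat -20.0..28.9 mid 4.4topm.py:19: RankWarning: Polyfit may be poorly conditioned
  c=np.array(c); f=np.polyfit(c[:,0],c[:,1],1); print("rod slope",f[0],"lat at -40,-10,10,30",np.polyval(f,[-40,-10,10,30]).round(2))
```

Request:
{"fn": "send_rows", "kwargs": {"xyz": [[0.1, 0, 0], [0.2, 0, 0], [0.3, 0, 0], [0.4, 0, 0], [0.5, 0, 0], [0.6, 0, 0], [0.7, 0, 0], [0.8, 0, 0], [0.9, 0, 0], [1, 0, 0]], "dr": [[0, 0, 0], [0, 0, 0], [0, 0, 0], [0, 0, 0], [0, 0, 0], [0, 0, 0], [0, 0, 0], [0, 0, 0], [0, 0, 0], [0, 0, 0]]}}

```text
time: 15.03
position: [0.4324, 0.1038, 0.0437]
tool_rot: [-2.246, -1.885, 0.246]
ft_force: [0.3, -0.2, 0.3]
grip_width: 0.248
grip_force: 45.0
```

Request:
{"fn": "send_rows", "kwargs": {"xyz": [[0.1, 0, 0], [0.2, 0, 0], [0.3, 0, 0], [0.4, 0, 0], [0.5, 0, 0], [0.6, 0, 0], [0.7, 0, 0], [0.8, 0, 0], [0.9, 0, 0], [1, 0, 0]], "dr": [[0, 0, 0], [0, 0, 0], [0, 0, 0], [0, 0, 0], [0, 0, 0], [0, 0, 0], [0, 0, 0], [0, 0, 0], [0, 0, 0], [0, 0, 0]]}}

```text
time: 15.87
position: [0.4326, 0.1048, 0.0437]
tool_rot: [-2.246, -1.885, 0.246]
ft_force: [0.3, -0.6, -1.2]
grip_width: 0.245
grip_force: 45.0
```

Request:
{"fn": "send_rows", "kwargs": {"xyz": [[0.1, 0, 0], [0.2, 0, 0], [0.3, 0, 0], [0.4, 0, 0], [0.5, 0, 0], [0.6, 0, 0], [0.7, 0, 0], [0.8, 0, 0], [0.9, 0, 0], [1, 0, 0]], "dr": [[0, 0, 0], [0, 0, 0], [0, 0, 0], [0, 0, 0], [0, 0, 0], [0, 0, 0], [0, 0, 0], [0, 0, 0], [0, 0, 0], [0, 0, 0]]}}

```text
time: 16.7
position: [0.4328, 0.1057, 0.0437]
tool_rot: [-2.246, -1.885, 0.246]
ft_force: [-0.4, -0.2, -0.8]
grip_width: 0.251
grip_force: 45.0
```

Request:
{"fn": "send_rows", "kwargs": {"xyz": [[0.1, 0, 0], [0.2, 0, 0], [0.3, 0, 0], [0.4, 0, 0], [0.5, 0, 0], [0.6, 0, 0], [0.7, 0, 0], [0.8, 0, 0], [0.9, 0, 0], [1, 0, 0]], "dr": [[0, 0, 0], [0, 0, 0], [0, 0, 0], [0, 0, 0], [0, 0, 0], [0, 0, 0], [0, 0, 0], [0, 0, 0], [0, 0, 0], [0, 0, 0]]}}

```text
time: 17.53
position: [0.4329, 0.1067, 0.0437]
tool_rot: [-2.246, -1.885, 0.246]
ft_force: [-0.2, 0.0, -1.0]
grip_width: 0.25
grip_force: 45.0
```

Request:
{"fn": "send_rows", "kwargs": {"xyz": [[0.1, 0, 0], [0.2, 0, 0], [0.3, 0, 0], [0.4, 0, 0], [0.5, 0, 0], [0.6, 0, 0], [0.7, 0, 0], [0.8, 0, 0], [0.9, 0, 0], [1, 0, 0]], "dr": [[0, 0, 0], [0, 0, 0], [0, 0, 0], [0, 0, 0], [0, 0, 0], [0, 0, 0], [0, 0, 0], [0, 0, 0], [0, 0, 0], [0, 0, 0]]}}

```text
time: 18.37
position: [0.4331, 0.1077, 0.0437]
tool_rot: [-2.246, -1.885, 0.246]
ft_force: [-0.0, 0.2, -1.1]
grip_width: 0.249
grip_force: 45.0
```

Request:
{"fn": "send_rows", "kwargs": {"xyz": [[0.1, 0, 0], [0.2, 0, 0], [0.3, 0, 0], [0.4, 0, 0], [0.5, 0, 0], [0.6, 0, 0], [0.7, 0, 0], [0.8, 0, 0], [0.9, 0, 0], [1, 0, 0]], "dr": [[0, 0, 0], [0, 0, 0], [0, 0, 0], [0, 0, 0], [0, 0, 0], [0, 0, 0], [0, 0, 0], [0, 0, 0], [0, 0, 0], [0, 0, 0]]}}

```text
time: 19.2
position: [0.4333, 0.1087, 0.0437]
tool_rot: [-2.246, -1.885, 0.246]
ft_force: [0.3, -0.5, -1.3]
grip_width: 0.248
grip_force: 45.0
```

Request:
{"fn": "send_rows", "kwargs": {"xyz": [[0.1, 0, 0], [0.2, 0, 0], [0.3, 0, 0], [0.4, 0, 0], [0.5, 0, 0], [0.6, 0, 0], [0.7, 0, 0], [0.8, 0, 0], [0.9, 0, 0], [1, 0, 0]], "dr": [[0, 0, 0], [0, 0, 0], [0, 0, 0], [0, 0, 0], [0, 0, 0], [0, 0, 0], [0, 0, 0], [0, 0, 0], [0, 0, 0], [0, 0, 0]]}}

```text
time: 20.03
position: [0.4335, 0.1097, 0.0437]
tool_rot: [-2.246, -1.885, 0.246]
ft_force: [-1.1, -0.9, -0.7]
grip_width: 0.249
grip_force: 45.0
```

Request:
{"fn": "send_rows", "kwargs": {"xyz": [[0.1, 0, 0], [0.2, 0, 0], [0.3, 0, 0], [0.4, 0, 0], [0.5, 0, 0], [0.6, 0, 0], [0.7, 0, 0], [0.8, 0, 0], [0.9, 0, 0], [1, 0, 0]], "dr": [[0, 0, 0], [0, 0, 0], [0, 0, 0], [0, 0, 0], [0, 0, 0], [0, 0, 0], [0, 0, 0], [0, 0, 0], [0, 0, 0], [0, 0, 0]]}}

```text
time: 20.87
position: [0.4337, 0.1104, 0.0437]
tool_rot: [-2.246, -1.885, 0.247]
ft_force: [-0.3, -2.4, -0.7]
grip_width: 0.253
grip_force: 45.0
```

```bash
python3 - <<'E'
from h import *
rep(mean_state(3))
im=get_image("top");np.save("t3.npy",im)
a=cv2.resize(im[165:250,180:280],None,fx=8,fy=8,interpolation=cv2.INTER_CUBIC)[:600]
cv2.imwrite("pics/t5.png",a[:,:,::-1])
E
python3 topm.py t3.npy 2>/dev/null| tail -4
```

```text
spread [2.e-05 1.e-05 1.e-05]
t 20.9667 p [0.4337 0.1104 0.0437] F [ 0.1 -2.1 -0.7] q [ 0.35  0.35 -0.65  1.94  0.1   1.16 -0.53]
rack x/lat/z mm -44.0 1.3 43.7 
 [[ 0.174  0.952 -0.253]
 [ 0.985 -0.168  0.044]
 [-0.    -0.257 -0.966]]
47.5 387 lat -25.8..33.1 mid 3.6
50.5 380 lat -25.3..32.9 mid 3.8
53.5 399 lat -25.2..33.5 mid 4.2
56.5 382 lat -25.4..33.7 mid 4.2
```

View pics/t5.png

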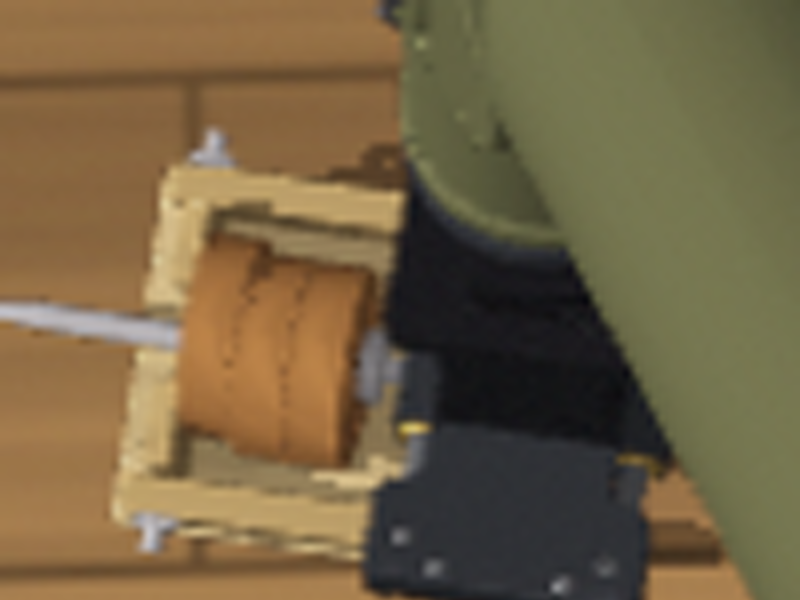

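The picture shows the stack against the plate, and contact is starting (Fy ≈ -2). I'll press in small steps.

Request:
{"fn": "send_rows", "kwargs": {"xyz": [[0.1, 0, 0], [0.2, 0, 0], [0.3, 0, 0], [0.4, 0, 0], [0.5, 0, 0], [0.5, 0, 0], [0.5, 0, 0], [0.5, 0, 0], [0.5, 0, 0], [0.5, 0, 0]], "dr": [[0, 0, 0], [0, 0, 0], [0, 0, 0], [0, 0, 0], [0, 0, 0], [0, 0, 0], [0, 0, 0], [0, 0, 0], [0, 0, 0], [0, 0, 0]]}}

```text
time: 21.85
position: [0.4338, 0.1108, 0.0436]
tool_rot: [-2.246, -1.885, 0.247]
ft_force: [-0.3, -5.3, -0.6]
grip_width: 0.25
grip_force: 45.0
```

Run:
```python
from h import *
rep(mean_state(4))
```

```text
spread [2.e-05 4.e-05 1.e-05]
t 22.0 p [0.4338 0.1108 0.0436] F [ 0.2 -4.8 -0.9] q [ 0.34  0.35 -0.65  1.94  0.1   1.16 -0.53]
rack x/lat/z mm -43.5 1.3 43.6 
 [[ 0.174  0.952 -0.253]
 [ 0.985 -0.168  0.044]
 [-0.    -0.257 -0.966]]
```

Request:
{"fn": "send_rows", "kwargs": {"xyz": [[0.1, 0, 0], [0.2, 0, 0], [0.3, 0, 0], [0.4, 0, 0], [0.4, 0, 0], [0.4, 0, 0], [0.4, 0, 0], [0.4, 0, 0], [0.4, 0, 0], [0.4, 0, 0]], "dr": [[0, 0, 0], [0, 0, 0], [0, 0, 0], [0, 0, 0], [0, 0, 0], [0, 0, 0], [0, 0, 0], [0, 0, 0], [0, 0, 0], [0, 0, 0]]}}

```text
time: 22.83
position: [0.4338, 0.1109, 0.0436]
tool_rot: [-2.247, -1.885, 0.248]
ft_force: [-0.4, -5.4, -1.1]
grip_width: 0.253
grip_force: 45.0
```

Run:
```python
from h import *
rep(mean_state(4))
```

```text
spread [2.e-05 1.e-05 2.e-05]
t 22.9833 p [0.4338 0.1109 0.0436] F [ 0.5 -5.9 -1.1] q [ 0.34  0.35 -0.65  1.94  0.1   1.16 -0.53]
rack x/lat/z mm -43.5 1.3 43.6 
 [[ 0.174  0.952 -0.253]
 [ 0.985 -0.168  0.044]
 [-0.001 -0.257 -0.966]]
```

Request:
{"fn": "send_rows", "kwargs": {"xyz": [[0.1, 0, 0], [0.2, 0, 0], [0.3, 0, 0], [0.4, 0, 0], [0.5, 0, 0], [0.6, 0, 0], [0.7, 0, 0], [0.8, 0, 0], [0.8, 0, 0], [0.8, 0, 0]], "dr": [[0, 0, 0], [0, 0, 0], [0, 0, 0], [0, 0, 0], [0, 0, 0], [0, 0, 0], [0, 0, 0], [0, 0, 0], [0, 0, 0], [0, 0, 0]]}}

```text
time: 23.82
position: [0.4339, 0.1109, 0.0436]
tool_rot: [-2.247, -1.885, 0.249]
ft_force: [0.0, -7.0, -1.0]
grip_width: 0.253
grip_force: 45.0
```

Run:
```python
from h import *
rep(mean_state(4))
```

```text
spread [4.e-05 2.e-05 3.e-05]
t 23.9667 p [0.4339 0.1109 0.0436] F [ 0.3 -6.7 -0.6] q [ 0.34  0.35 -0.65  1.94  0.1   1.16 -0.53]
rack x/lat/z mm -43.4 1.3 43.6 
 [[ 0.174  0.952 -0.254]
 [ 0.985 -0.168  0.043]
 [-0.002 -0.257 -0.966]]
```

Request:
{"fn": "send_rows", "kwargs": {"xyz": [[0.2, 0, 0], [0.5, 0, 0], [0.7, 0, 0], [1, 0, 0], [1.2, 0, 0], [1.5, 0, 0], [1.8, 0, 0], [1.8, 0, 0], [1.8, 0, 0], [1.8, 0, 0]], "dr": [[0, 0, 0], [0, 0, 0], [0, 0, 0], [0, 0, 0], [0, 0, 0], [0, 0, 0], [0, 0, 0], [0, 0, 0], [0, 0, 0], [0, 0, 0]]}}

```text
time: 24.8
position: [0.4339, 0.1111, 0.0435]
tool_rot: [-2.249, -1.885, 0.252]
ft_force: [-0.1, -10.3, 1.2]
grip_width: 0.242
grip_force: 45.0
```

Run:
```python
from h import *
rep(mean_state(8))
```

```text
spread [5.e-05 5.e-05 3.e-05]
t 25.15 p [0.434  0.1111 0.0436] F [ -0.6 -10.9   0.7] q [ 0.34  0.35 -0.65  1.94  0.1   1.16 -0.53]
rack x/lat/z mm -43.2 1.4 43.6 
 [[ 0.174  0.951 -0.255]
 [ 0.985 -0.169  0.041]
 [-0.004 -0.258 -0.966]]
```

Pressed at about 10.7 N for more than half a second. I'll ease off and lift gently with a slight nose-up.

Request:
{"fn": "send_rows", "kwargs": {"xyz": [[-1, 0, 0], [-2.5, 0, 0], [-4, 0, 0], [-5, 0, 0], [-5, 0, 0], [-5, -0.3, -1], [-5, -0.5, -2], [-5, -0.8, -3], [-5, -1.3, -5], [-5, -1.8, -7]], "dr": [[0, 0, 0], [0, 0, 0], [0, 0, 0], [0, 0, 0], [0, 0, 0], [0, 0, 0], [0, 0, 0], [0, 0.01, 0], [0, 0.02, 0], [0, 0.03, 0]]}}

```text
time: 25.98
position: [0.4334, 0.1092, 0.051]
tool_rot: [-2.236, -1.87, 0.21]
ft_force: [0.1, -0.0, -1.6]
grip_width: 0.251
grip_force: 45.0
```

Request:
{"fn": "send_rows", "kwargs": {"xyz": [[-1, -0.7, -2.5], [-2, -1.3, -5], [-3, -2.3, -8.5], [-4, -3.3, -12.5], [-4, -4.5, -17], [-4, -5.9, -22], [-4, -7.4, -28], [-4, -9.1, -34], [-4, -10.7, -40], [-4, -12, -45]], "dr": [[0, 0.005, 0], [0, 0.01, 0], [0, 0.015, 0], [0, 0.02, 0], [0, 0.03, 0], [0, 0.03, 0], [0, 0.03, 0], [0, 0.03, 0], [0, 0.03, 0], [0, 0.03, 0]]}}

```text
time: 26.82
position: [0.4327, 0.1041, 0.0983]
tool_rot: [-2.228, -1.856, 0.176]
ft_force: [0.5, -1.3, -2.1]
grip_width: 0.25
grip_force: 45.0
```

```bash
python3 - <<'E'
from h import *
rep(mean_state(3))
np.save("t3.npy",get_image("top"))
s=get_state(); np.savez("w3.npz",im=get_image("wrist"),pos=s["position"],rot=s["tool_rot"])
E
python3 topm.py t3.npy 2>/dev/null| tail -18
```

```text
spread [5.4e-04 8.0e-05 7.1e-04]
t 26.9167 p [0.433  0.1041 0.0985] F [-0.  -0.2 -1.8] q [ 0.43  0.25 -0.67  1.92 -0.01  1.24 -0.43]
rack x/lat/z mm -50.2 1.7 98.5 
 [[ 0.188  0.952 -0.241]
 [ 0.98  -0.167  0.104]
 [ 0.058 -0.256 -0.965]]
rod tip x -13.364278001953505 11.771072036653374
rod slope 2.4040440916684354 lat at -40,-10,10,30 [-81.3   -9.18  38.9   86.98]
11.5 144 lat -20.6..38.0 mid 8.7
14.5 385 lat -21.8..37.9 mid 8.1
17.5 397 lat -21.4..37.9 mid 8.2
20.5 392 lat -21.4..37.9 mid 8.3
23.5 388 lat -21.7..38.0 mid 8.1
26.5 394 lat -21.6..38.0 mid 8.2
29.5 394 lat -21.3..37.9 mid 8.3
32.5 387 lat -20.9..37.8 mid 8.5
35.5 392 lat -21.1..37.8 mid 8.4
38.5 387 lat -21.3..38.0 mid 8.3
41.5 387 lat -21.0..37.9 mid 8.4
44.5 385 lat -20.3..37.9 mid 8.8
47.5 373 lat -20.5..37.9 mid 8.7
50.5 388 lat -20.7..37.9 mid 8.6
53.5 385 lat -20.6..38.0 mid 8.7
56.5 393 lat -20.5..37.9 mid 8.7
```

All three wheels hang in line on the rod. I'll lift higher and then work out the transfer.

Request:
{"fn": "send_rows", "kwargs": {"xyz": [[0, -1, -4], [1, -3, -10], [1, -5, -18], [2, -7.5, -28], [2.5, -10, -38], [3, -13, -48], [4, -15.5, -58], [4, -18, -67], [4.6, -20, -74], [4.6, -20.5, -77]], "dr": [[0, 0, 0], [0, 0, 0], [0, 0, 0], [0, 0, 0], [0, 0, 0], [0, 0, 0], [0, 0, 0], [0, 0, 0], [0, 0, 0], [0, 0, 0]]}}

```text
time: 27.85
position: [0.433, 0.104, 0.1786]
tool_rot: [-2.229, -1.856, 0.175]
ft_force: [-0.1, 0.4, -2.0]
grip_width: 0.25
grip_force: 45.0
```

```bash
cat > go.py <<'E'
from h import *
import sys
x,y,z,pitch=map(float,sys.argv[1:5])
s=mean_state(3); rep(s)
c,n=np.cos(pitch),np.sin(pitch); yw=-.002
X=np.array([yw*c,c,n]);Y=np.array([1,-yw,0.]);X/=np.linalg.norm(X);Y-=X*(X@Y);Y/=np.linalg.norm(Y);D=np.column_stack([X,Y,np.cross(X,Y)])
Rc=R.from_rotvec(s["tool_rot"])
print("xyz",Rc.inv().apply(np.array([x,y,z])-s["position"]).round(4)*1e3,"dr",(Rc.inv()*R.from_matrix(D)).as_rotvec().round(4))
E
python3 go.py .629 -.1645 .176 .05
```

```text
spread [0.00027 0.00022 0.00083]
t 27.95 p [0.433  0.1039 0.1783] F [ 0.1  0.2 -1.9] q [ 0.45  0.15 -0.68  1.84 -0.06  1.4  -0.4 ]
rack x/lat/z mm -50.4 1.7 178.3 
 [[ 0.188  0.952 -0.241]
 [ 0.98  -0.168  0.104]
 [ 0.058 -0.256 -0.965]]
xyz [-226.4  232.2  -72.8] dr [-0.2477 -0.0329 -0.1893]
```

Request:
{"fn": "send_rows", "kwargs": {"xyz": [[-1, 1, 0], [-4.5, 4.6, -1.4], [-10, 10.4, -3.3], [-18, 18.5, -5.8], [-28, 29, -9], [-41, 42, -13], [-55, 57, -18], [-72, 74, -23], [-92, 94, -29.5], [-113, 116, -36.4]], "dr": [[0, 0, 0], [0, 0, 0], [0, 0, 0], [0, 0, 0], [0, 0, 0], [0, 0, 0], [0, 0, 0], [0, 0, 0], [0, 0, 0], [0, 0, 0]]}}

```text
time: 28.78
position: [0.5315, -0.0329, 0.1755]
tool_rot: [-2.229, -1.854, 0.178]
ft_force: [0.5, -0.0, -1.8]
grip_width: 0.246
grip_force: 45.0
```

Request:
{"fn": "send_rows", "kwargs": {"xyz": [[-21, 22, -7], [-41, 42, -13], [-58, 59, -18.5], [-72, 74, -23.3], [-85, 87, -27.3], [-95, 97, -30.5], [-103, 106, -33], [-108, 111, -35], [-112, 115, -36], [-113, 116, -36.4]], "dr": [[-0.02, -0.003, -0.015], [-0.05, -0.006, -0.04], [-0.08, -0.01, -0.06], [-0.11, -0.014, -0.08], [-0.14, -0.018, -0.105], [-0.17, -0.022, -0.13], [-0.2, -0.026, -0.15], [-0.22, -0.03, -0.17], [-0.24, -0.032, -0.183], [-0.248, -0.033, -0.189]]}}

```text
time: 29.62
position: [0.6283, -0.1671, 0.1738]
tool_rot: [-2.197, -2.195, -0.053]
ft_force: [0.4, -0.6, -2.5]
grip_width: 0.246
grip_force: 45.0
```

```bash
python3 go.py .629 -.1645 .09 .02
python3 - <<'E'
from h import *
s=get_state(); im=get_image("wrist"); np.savez("w4.npz",im=im,pos=s["position"],rot=s["tool_rot"])
a=cv2.resize(im[0:290,140:420],None,fx=2.05,fy=2.05,interpolation=cv2.INTER_CUBIC)
cv2.imwrite("pics/w4.png",a[:,:,::-1])
E
```

```text
spread [0.00029 0.00183 0.00037]
t 29.7167 p [ 0.6281 -0.1662  0.174 ] F [ 0.2  0.  -1.9] q [ 0.66  0.42 -0.55  1.51  0.17  1.28  0.1 ]
rack x/lat/z mm -283.9 239.5 174.0 
 [[ 0.     1.    -0.002]
 [ 0.999 -0.     0.05 ]
 [ 0.05  -0.002 -0.999]]
xyz [-2.4  1.  84. ] dr [-0.0017 -0.0296 -0.0023]
```

View pics/w4.png

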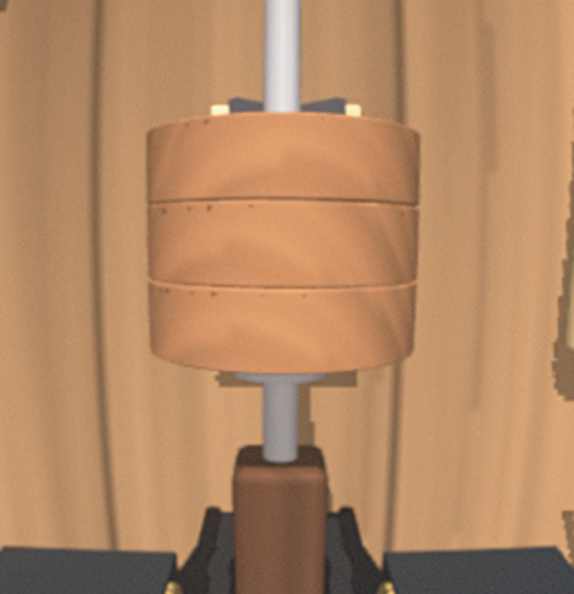

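The wheels hang stacked by the collar (y 110–370 in the crop), with the back fork visible at (285,105). Lowering toward the forks.

Request:
{"fn": "send_rows", "kwargs": {"xyz": [[0, 0, 3], [0, 0.3, 10], [-1, 0.5, 20], [-1, 0.5, 32], [-1, 1, 44], [-1.5, 1, 56], [-1.5, 1, 67], [-2, 1, 76], [-2, 1, 82], [-2, 1, 84]], "dr": [[0, 0, 0], [0, 0, 0], [0, -0.005, 0], [0, -0.01, 0], [0, -0.015, 0], [0, -0.02, 0], [0, -0.025, 0], [0, -0.03, 0], [0, -0.03, 0], [0, -0.03, 0]]}}

```text
time: 30.6
position: [0.6286, -0.1615, 0.089]
tool_rot: [-2.207, -2.212, -0.019]
ft_force: [-0.6, 0.7, -1.6]
grip_width: 0.251
grip_force: 45.0
```

```bash
python3 go.py .6295 -.1645 .069 .0
```

```text
spread [0.0006  0.00037 0.00125]
t 30.7 p [ 0.6288 -0.1617  0.0896] F [-0.7 -0.1 -1.8] q [ 0.62  0.48 -0.52  1.6   0.24  1.13  0.05]
rack x/lat/z mm -279.4 239.4 89.6 
 [[-0.002  1.    -0.003]
 [ 1.     0.002  0.02 ]
 [ 0.02  -0.003 -1.   ]]
xyz [-3.2  0.7 20.5] dr [-0.0027 -0.0205 -0.0001]
```

Request:
{"fn": "send_rows", "kwargs": {"xyz": [[0, 0, 2], [-1, 0.2, 5], [-1.5, 0.4, 8], [-2, 0.5, 11], [-2.5, 0.5, 14], [-3, 0.5, 16], [-3, 0.5, 18], [-3, 0.5, 19], [-3, 0.5, 20], [-3, 0.5, 20.5]], "dr": [[0, 0, 0], [0, -0.004, 0], [0, -0.008, 0], [0, -0.012, 0], [0, -0.016, 0], [0, -0.02, 0], [0, -0.02, 0], [0, -0.02, 0], [0, -0.02, 0], [0, -0.02, 0]]}}

```text
time: 31.53
position: [0.6297, -0.1645, 0.07]
tool_rot: [-2.219, -2.223, 0.002]
ft_force: [0.3, 0.2, -1.8]
grip_width: 0.249
grip_force: 45.0
```

```bash
python3 go.py .6295 -.1645 .065 .0
```

```text
spread [5.0e-05 3.0e-05 1.3e-04]
t 31.6333 p [ 0.6297 -0.1645  0.07  ] F [-0.2 -0.  -1.7] q [ 0.61  0.5  -0.51  1.61  0.27  1.1   0.03]
rack x/lat/z mm -282.0 240.8 70.0 
 [[-0.002  1.    -0.001]
 [ 1.     0.002  0.   ]
 [ 0.    -0.001 -1.   ]]
xyz [ 0.  -0.2  5. ] dr [-0.0014 -0.0001 -0.0002]
```

Lower slowly onto the forks, watching the force.

Request:
{"fn": "send_rows", "kwargs": {"xyz": [[0, 0, 0.5], [0, 0, 1], [0, 0, 1.5], [0, 0, 2], [0, 0, 2.5], [0, 0, 3], [0, 0, 3.2], [0, 0, 3.4], [0, 0, 3.6], [0, 0, 3.6]], "dr": [[0, 0, 0], [0, 0, 0], [0, 0, 0], [0, 0, 0], [0, 0, 0], [0, 0, 0], [0, 0, 0], [0, 0, 0], [0, 0, 0], [0, 0, 0]]}}

```text
time: 32.47
position: [0.6302, -0.1645, 0.0669]
tool_rot: [-2.219, -2.223, 0.001]
ft_force: [0.9, -0.5, -0.0]
grip_width: 0.25
grip_force: 45.0
```

```bash
python3 go.py .6295 -.1645 .065 .0
```

```text
spread [2.e-05 3.e-05 2.e-05]
t 32.5667 p [ 0.6302 -0.1645  0.0669] F [ 0.9 -0.4  0.5] q [ 0.61  0.51 -0.51  1.62  0.27  1.09  0.03]
rack x/lat/z mm -281.9 241.2 66.9 
 [[-0.002  1.    -0.   ]
 [ 1.     0.002 -0.   ]
 [-0.    -0.    -1.   ]]
xyz [ 0.  -0.7  1.9] dr [-0.0004  0.0001 -0.0002]
```

Request:
{"fn": "send_rows", "kwargs": {"xyz": [[0, 0.2, 0.1], [0, 0.4, 0.2], [0, 0.6, 0.3], [0, 0.6, 0.4], [0, 0.6, 0.4], [0, 0.6, 0.4], [0, 0.6, 0.4], [0, 0.6, 0.4], [0, 0.6, 0.4], [0, 0.6, 0.4]], "dr": [[0, 0, 0], [0, 0, 0], [0, 0, 0], [0, 0, 0], [0, 0, 0], [0, 0, 0], [0, 0, 0], [0, 0, 0], [0, 0, 0], [0, 0, 0]]}}

```text
time: 33.4
position: [0.6306, -0.1645, 0.0663]
tool_rot: [-2.219, -2.223, 0.001]
ft_force: [1.2, 0.4, 2.3]
grip_width: 0.249
grip_force: 45.0
```

Request:
{"fn": "send_rows", "kwargs": {"xyz": [[0, 0, 0], [0, 0, 0], [0, 0, 0], [0, 0, 0], [0, 0, 0], [0, 0, 0], [0, 0, 0], [0, 0, 0], [0, 0, 0], [0, 0, 0]], "dr": [[0, 0, 0], [0, 0, 0], [0, 0, 0], [0, 0, 0], [0, 0, 0], [0, 0, 0], [0, 0, 0], [0, 0, 0], [0, 0, 0], [0, 0, 0]], "jaw": 60}}

```text
time: 34.23
position: [0.6303, -0.1645, 0.0661]
tool_rot: [-2.219, -2.223, 0.001]
ft_force: [0.0, 0.4, -0.1]
grip_width: 0.684
grip_force: 0.0
```

Request:
{"fn": "send_rows", "kwargs": {"xyz": [[0, 0, -2], [-1, 0, -8], [-2, 0, -18], [-4, 0, -30], [-6, 0, -45], [-8, 0, -60], [-10, 0, -75], [-10, 0, -90], [-10, 0, -100], [-10, 0, -105]], "dr": [[0, 0, 0], [0, 0, 0], [0, 0, 0], [0, 0, 0], [0, 0, 0], [0, 0, 0], [0, 0, 0], [0, 0, 0], [0, 0, 0], [0, 0, 0]]}}

```text
time: 35.07
position: [0.6316, -0.1747, 0.1741]
tool_rot: [2.218, 2.222, 0.001]
ft_force: [0.4, 0.7, -0.8]
grip_width: 0.687
grip_force: 0.0
```

Run:
```python
from h import *
s=mean_state(3); rep(s); C=cam("wrist",s); im=get_image("wrist")
hsv=cv2.cvtColor(im,cv2.COLOR_RGB2HSV).astype(int)
# column profile along rod centre line, and the same for expected features
for nm,P in [("nose",(.6292,.009,.064)),("collar face top",(.6292,-.107,.075)),("handle front",(.6292,-.133,.075)),("handle rear",(.6292,-.213,.075)),("back fork",(.6292,-.03,.064))]: print(nm,proj(C,P).round(1))
u=int(proj(C,(.6292,-.17,.075))[0])
prev=None
for v in range(0,300,3): print(v,im[v,u].tolist(),end="; ")
grey=(hsv[...,1]<50)&(hsv[...,2]>130); print()
for v in range(0,130,6):
    x=np.where(grey[v,u-25:u+25])[0]; print(v,(u-25+x.min(),u-25+x.max()) if len(x) else None,end=" ")
```

```text
spread [0.00051 0.00012 0.00146]
t 35.1667 p [ 0.6315 -0.1747  0.1737] F [0.5 0.2 0.2] q [ 0.64  0.42 -0.53  1.51  0.22  1.27  0.08]
rack x/lat/z mm -291.7 244.2 173.7 
 [[-0.002  1.     0.002]
 [ 1.     0.002 -0.001]
 [-0.001  0.002 -1.   ]]
nose [275.5 -10.9]
collar face top [275.3 132.2]
handle front [275.3 166.1]
handle rear [275.3 260.6]
back fork [275.5  34.5]
0 [241, 238, 238]; 3 [240, 236, 236]; 6 [240, 237, 237]; 9 [240, 236, 235]; 12 [234, 230, 229]; 15 [234, 230, 230]; 18 [233, 230, 229]; 21 [233, 230, 229]; 24 [233, 229, 228]; 27 [233, 229, 228]; 30 [234, 229, 229]; 33 [235, 230, 231]; 36 [234, 230, 229]; 39 [235, 231, 230]; 42 [234, 230, 230]; 45 [235, 231, 230]; 48 [234, 229, 228]; 51 [235, 230, 229]; 54 [235, 231, 230]; 57 [235, 231, 230]; 60 [235, 232, 230]; 63 [233, 230, 230]; 66 [225, 161, 110]; 69 [226, 162, 113]; 72 [228, 165, 113]; 75 [228, 166, 115]; 78 [225, 161, 111]; 81 [215, 151, 105]; 84 [215, 148, 100]; 87 [177, 123, 86]; 90 [223, 158, 108]; 93 [225, 163, 113]; 96 [228, 165, 112]; 99 [228, 163, 114]; 102 [220, 157, 109]; 105 [216, 154, 106]; 108 [218, 153,
[... 1019 characters left out ...]
34, 104, 77]; 267 [133, 105, 78]; 270 [133, 102, 77]; 273 [135, 105, 77]; 276 [135, 103, 77]; 279 [133, 104, 76]; 282 [135, 105, 79]; 285 [132, 102, 77]; 288 [135, 103, 78]; 291 [133, 103, 77]; 294 [130, 101, 73]; 297 [112, 111, 110]; 
0 (np.int64(272), np.int64(278)) 6 (np.int64(271), np.int64(279)) 12 (np.int64(271), np.int64(280)) 18 (np.int64(271), np.int64(280)) 24 (np.int64(271), np.int64(280)) 30 (np.int64(271), np.int64(280)) 36 (np.int64(270), np.int64(280)) 42 (np.int64(271), np.int64(294)) 48 (np.int64(271), np.int64(294)) 54 (np.int64(271), np.int64(295)) 60 (np.int64(271), np.int64(292)) 66 None 72 None 78 None 84 None 90 None 96 None 102 None 108 None 114 None 120 None 126 None
```

The rod lies back where it was, with handle edges within a pixel or two of expected and the wheels behind the back fork. One settling call, then I'll hand in.

Request:
{"fn": "send_rows", "kwargs": {"xyz": [[0, 0, -5], [0, 0, -10], [0, 0, -15], [0, 0, -20], [0, 0, -20], [0, 0, -20], [0, 0, -20], [0, 0, -20], [0, 0, -20], [0, 0, -20]], "dr": [[0, 0, 0], [0, 0, 0], [0, 0, 0], [0, 0, 0], [0, 0, 0], [0, 0, 0], [0, 0, 0], [0, 0, 0], [0, 0, 0], [0, 0, 0]]}}

```text
time: 36.05
position: [0.6304, -0.1745, 0.1908]
tool_rot: [-2.219, -2.222, 0.002]
ft_force: [-0.1, -0.1, 0.2]
grip_width: 0.69
grip_force: 0.0
```

```bash
python3 -c "
from bench import *
print(close_job())"
```

```text
the job is handed in; nothing more can be done
None
```

Job handed in at about 36 s: the three wheels were threaded on the rod, pressed to the stop at about 10 N, lifted out together, and the rod laid back in both forks with the wheels hanging between them; no verdict was returned.

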